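Mock up a riser shelf on the step stool

TASK

Mock up the little riser shelf on the stool: stand the tall thin dowel in the middle of the round cork pad, the short thick dowel in the middle of the square plywood block, and the black furniture foot midway between pad and block, on the line joining them. Then lay the beech board flat across the tops of the two dowels, running along that line and centred over the foot, and last set the yellow level upright on top of the board, centred and running along it. Leave the hammer, the hex key ring and the aluminium case where they are.

Things in the scene. Friction and masses are not known exactly. Their poses are not given: they have to be found in the camera images.
- tall_mid (a point): Tall thin beech dowel, a plain round rod standing upright and loose on the stool: 28 mm diameter, 70 mm tall, 32 g. Point: its centre, half-way up (35 mm above its foot); z up along the rod. The stool is a fixed white plastic step stool whose flat top is 120 mm above the work surface (z = 0.120), spanning x 0.375 to 0.80, y -0.31 to 0.31.
- short_mid (a point): Short thick beech dowel standing upright and loose on the stool: 40 mm diameter, 50 mm tall, 45 g. Point: its centre, half-way up (25 mm above its foot); z up.
- foot_mid (a point): Black plastic furniture foot standing upright and loose on the stool: 72 mm tall, a 40 mm diameter flange in the lowest 10 mm and a 30 mm diameter round stem above it, 50 g. Point: its centre, half-way up (36 mm above its underside); z up. It ends up standing on the thin grey mat, where its top is 2 mm lower than the dowels' tops, so the board bridges just above it.
- board_mid (a point): Loose beech shelf board lying flat on the stool: 250 mm long (its x), 56 mm wide (its y), 12 mm thick (its z, up), 120 g. Point: its centre, half-way up (6 mm above its underside).
- level_mid (a point): Yellow plastic spirit level with black end caps, loose, standing upright on its narrow edge on the stool: 200 mm long (its x), 26 mm wide (its y), 42 mm tall (its z, up), 150 g. Point: its centre, half-way up (21 mm above its underside). The long vial window is on top.
- pad: Round cork pad, 60 mm diameter, 4 mm thick, fixed on a thin grey cutting mat (80 x 260 x 2 mm, fixed on the stool). Origin: centre of its underside, 2 mm above the stool top; its top is 6 mm above the stool top (z = 0.126). Its y axis lies along the line between pad and block. Pad and block are 170 mm apart, centre to centre, near the two ends of the mat; which is left and which right varies.
- block: Square plywood block, 60 x 60 mm, 24 mm high, fixed on the same mat. Origin: centre of its underside, 2 mm above the stool top; its top is 26 mm above the stool top (z = 0.146). Its y axis lies along the line between pad and block (the pad may be to its +y or its -y side). The tops of the tall dowel on the pad and of the short dowel on the block are both at z = 0.196.
- hammer: Bystander, not to be moved: loose hammer, 240 mm long, dark silicone handle and steel head, lying along the stool's far edge. Origin: on its underside; its x axis runs from handle to head.
- case: Bystander, not to be moved: small aluminium case with a press-button latch, closed, 70 x 100 x 40 mm, 500 g, at the stool's far edge. Origin: centre of its underside.
- keys: Bystander, not to be moved: steel ring of hex keys lying flat, about 80 mm across and 6 mm thick, at the stool's far edge. Origin: centre of the ring's underside.
Not all that is in view belongs to the job. Of the things shaped like the part that bears level_mid, the yellow one is meant. What is shaped like the part that bears short_mid but green is not meant.

How it is judged:
On the way, in this order (a step that is already met when the one before it is completed fails the run):
1. the tall dowel stands on the cork pad, the short dowel on the plywood block and the foot midway between them (horizontal distance between tall_mid and pad below 0.012 m and angle between each of tall_mid, short_mid, foot_mid's own z axis and vertical below 0.08 rad and height (world z) of tall_mid between 0.157 and 0.165 m and horizontal distance between short_mid and block below 0.012 m and height (world z) of short_mid between 0.167 and 0.175 m and x of foot_mid in the frame of block between -0.012 and 0.012 m and horizontal distance between foot_mid and block between 0.073 and 0.097 m and horizontal distance between foot_mid and pad below 0.098 m and height (world z) of foot_mid between 0.154 and 0.162 m), for 0.2 s.
2. the board lies level across the two dowels, centred over the foot (all of step 1 and x of board_mid in the frame of block between -0.012 and 0.012 m and horizontal distance between board_mid and block between 0.07 and 0.1 m and horizontal distance between board_mid and pad below 0.101 m and angle between board_mid's own z axis and vertical below 0.05 rad and angle between the x axis of board_mid and the y axis of block, either way round below 0.14 rad and height (world z) of board_mid between 0.198 and 0.206 m), for 0.2 s.
3. the level stands on the board, centred and along it (all of step 2 and x of level_mid in the frame of board_mid between -0.015 and 0.015 m and y of level_mid in the frame of board_mid between -0.012 and 0.012 m and z of level_mid in the frame of board_mid between 0.023 and 0.031 m and angle between level_mid's own z axis and vertical below 0.06 rad and angle between the x axis of level_mid and the x axis of board_mid, either way round below 0.14 rad), for 0.2 s.
At the end, for the whole second after the job is handed in: At rest, released, upright: dowels within 12 mm of pad and block centres; foot within 12 mm of midway; board on the dowels, centred within 12 mm across, 15 mm along, turned under 0.14 rad; level on the board, centred likewise, turned under 0.14 rad; hammer, case, keys moved under 15 mm (all of step 3 and linear speed of each of tall, short, foot, board, level below 0.02 m/s and angular speed of each of tall, short, foot, board, level below 0.15 rad/s and distance of each of hammer, case, keys from where it was at the start of the episode below 0.015 m); the robot touches nothing.
It fails at once if the hammer is moved by more than 15 mm (distance of hammer from where it was at the start of the episode above 0.015 m).
It fails at once if the aluminium case is moved by more than 15 mm (distance of case from where it was at the start of the episode above 0.015 m).
It fails at once if the hex key ring is moved by more than 15 mm (distance of keys from where it was at the start of the episode above 0.015 m).
It also fails if it takes over 115 s, if anything falls off the work surface, if the arm or the gripper's body presses on something with over 40 N, if the wrist force passes 120 N, or if a joint passes its speed limit or range.

ROBOT

A 6-joint arm with a two-finger parallel gripper is mounted at the origin on the work surface. World frame = base frame: x ahead of the robot, y to its left, z up, the work surface at z = 0. Lengths are in m, angles in rad, forces in N, time in s.
With the tool pointing down it reaches from about 0.35 to 0.85 m from the base axis. Payload 8.1 kg.
Tool frame: the origin (TCP) lies at the very end of the fingers, on their centre line; the grasp point (between the pads) lies 19 mm behind it; z points along the fingers, y is the line along which they close (so a half turn about z gives the same grasp; the last joint's range is limited). The gripper opens to 93 mm and grips with 3 to 60 N. Pads are 15 mm wide; open, the fingers measure 128 mm over their backs; the gripper's body (75 mm by 188 mm) begins 65 mm behind the grasp point.
Start: joints at [-1.332, 0.13, 1.488, -0, 1.523, -0.085], TCP at [0.191, -0.569, 0.219] pointing down, gripper open.
Joint ranges: [-2.96, 2.96], [-0.89, 2.26], [0.02, 2.5], [-1.34, 4.48], [0, 2.73], [-2.66, 2.66]. Speed limits (rad/s): [2.39, 2.39, 2.79, 3.14, 3.14, 3.14].

INTERFACE

Orientations are given as a unit quaternion [w, x, y, z].
In Python, from cell import arm gives the robot as it stands.
- The arm moves only by the shell command python3 -m crank 'ROWS' [FORCE]. ROWS is JSON, a list of rows, each a list of 3 entries, a list of its own where there are three numbers: the shift along the tool's x, y, z scaled (see below), then the turn about the tool's z scaled (see below), then the gripper command: -1 is shut, 1 is fully open, values between are in proportion. A call has 1 to 8 rows; each row shifts and turns the commanded pose from where the row before left it, along the tool's axes as they then stand; what a row does not reach is not made up. The controller multiplies each number of a shift by 2 cm and each number of a turn by 0.08 rad. A row lasts 1/10 s, in which the tool goes at most 50 mm and 8.59 degrees, less where a joint would pass 70% of its speed; a pose out of reach is approached as far as the arm can. A call with a number of a shift or a turn outside -1 to 1 is refused whole. A call with a gripper value outside its range is refused whole. The fingers move at their own pace and stop on an object; FORCE is the grip in N (left out, the last holds). Time passes only in rows, so rows that do not move let the fingers close. It gives the time, the measured TCP pose, the force, the opening and the grip force at its end, in the units of the state.
- arm.state(): the state, without advancing time (a new reading comes with each control period).
- arm.camera(name): name is "scene" or "top" or "wrist"; returns a dict with "img" (384x512x3 uint8, blue, green, red), "fx", "fy", "cx", "cy" (pixels), "k1" (the pictures are not rectified: a ray, as slopes to the right and down, at radius r is drawn at 1 + k1 r^2 times it, then the intrinsics apply), "cam_to_world" (4x4, takes a point from camera to world coordinates). Camera axes: x right, y down, z forward; pixel columns grow to the right and rows downward; lengths in m; the calibration is good to about 2 mm. A picture is of the moment at which its call begins. There is no depth.
- arm.close_job(): hands the job in; it is judged then, once.
The state is a dict: "t": time; "joints": joint angles; "qvel": joint speeds; "joint_torque": joint torques, N m; "tcp_pos": TCP position; "orientation": TCP orientation; "contact_force": force on the tool from outside, world axes, zero at the start; "torque": the same for the moment, N m; "grip_width": finger opening in m; "grasp_force": force on a finger pad.
Only numpy, scipy, OpenCV 4.12 (cv2) and the standard library are available. Lean on these libraries where they do the work, as an engineer would, in place of code of your own. Each camera call takes 0.05 s, during which the arm holds its last target. There are 200 camera calls.

## Working session

There is one attempt and no reset: what is moved stays moved. The work goes in short steps, Python scripts to look and compute and a shell command to move; the robot and the scene stay as the last step left them, time stands still between calls to the robot, and variables do not carry over. Pictures are saved under pics/ and viewed, at most 17 in all, crops included, and the job is handed in when it is done.

```bash
ls; mkdir -p pics; cat > h.py <<'E'
import numpy as np, cv2
from cell import arm
def snap(name,fn):
    c=arm.camera(name); cv2.imwrite('pics/'+fn+'.png',c['img']); np.save('pics/'+fn+'.npy',{k:v for k,v in c.items()},allow_pickle=True); return c
def load(fn): return np.load('pics/'+fn+'.npy',allow_pickle=True).item()
def px2w(c,u,v,z):
    x,y=(u-c['cx'])/c['fx'],(v-c['cy'])/c['fy']; rd=np.hypot(x,y); r=rd
    for _ in range(20): r=rd/(1+c['k1']*r*r)
    s=r/rd if rd>0 else 1
    T=np.array(c['cam_to_world']); d=T[:3,:3]@np.array([x*s,y*s,1]); o=T[:3,3]
    return o+d*(z-o[2])/d[2]
def w2px(c,p):
    T=np.array(c['cam_to_world']); q=T[:3,:3].T@(np.array(p)-T[:3,3]); x,y=q[:2]/q[2]; s=1+c['k1']*(x*x+y*y)
    return c['fx']*x*s+c['cx'],c['fy']*y*s+c['cy']
E
python3 - <<'E'
from h import *
for n in ('top','scene'):
    c=snap(n,n+'0'); print(n,c['fx'],c['k1'],np.round(c['cam_to_world'],3).tolist())
    cv2.imwrite(f'pics/{n}0b.png',cv2.resize(c['img'],(800,600),interpolation=cv2.INTER_CUBIC))
s=arm.state(); print(s)
E
```

```text
pics
top 374.5363899758504 0.040390767752004036 [[-0.017, -0.988, 0.15, 0.359], [-1.0, 0.019, 0.013, 0.043], [-0.016, -0.15, -0.989, 0.998], [0.0, 0.0, 0.0, 1.0]]
scene 449.30977351843427 0.002903084563279813 [[0.427, 0.769, -0.476, 1.127], [0.904, -0.361, 0.229, -0.295], [0.005, -0.528, -0.849, 1.283], [0.0, 0.0, 0.0, 1.0]]
{'t': 0.1, 'joints': array([-1.33240545e+00,  1.31069887e-01,  1.48916873e+00,  2.01271589e-06,
        1.52300083e+00, -8.54274386e-02]), 'qvel': array([-0.00047191, -0.00178172, -0.00253688,  0.00077666,  0.00158219,
        0.00160137]), 'joint_torque': array([ 7.41346703e-04, -5.61341286e+01, -4.93095374e+01,  7.69483019e-02,
        2.90859723e-02, -5.40877772e-05]), 'tcp_pos': array([ 0.19079812, -0.56831468,  0.21770266]), 'orientation': array([-8.21069128e-04,  9.86920994e-01,  1.61202583e-01, -6.19113908e-05]), 'contact_force': array([-0.51817567, -0.39966439,  0.72045001]), 'torque': array([-0.02919198,  0.00887239,  0.01885901]), 'grasp_force': 0.0, 'grip_width': 0.09293864738101634}
```

View pics/top0b.png

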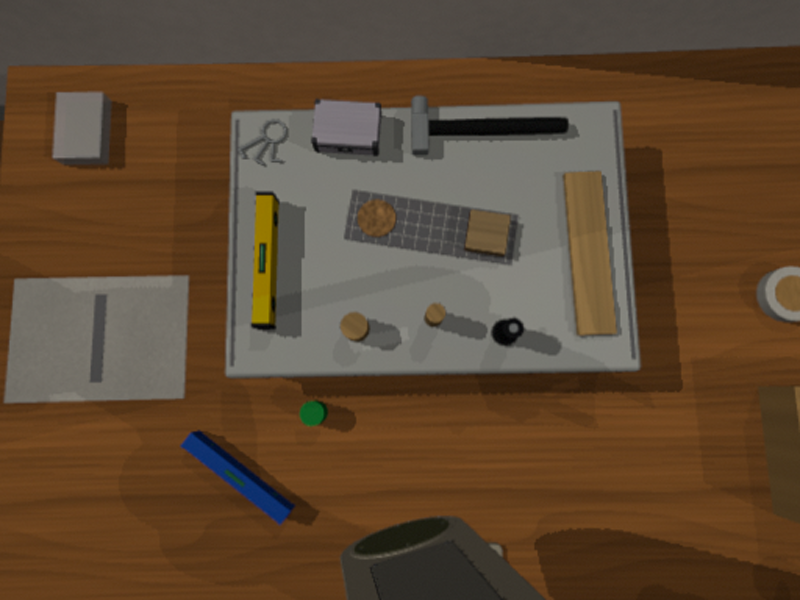

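View pics/scene0b.png

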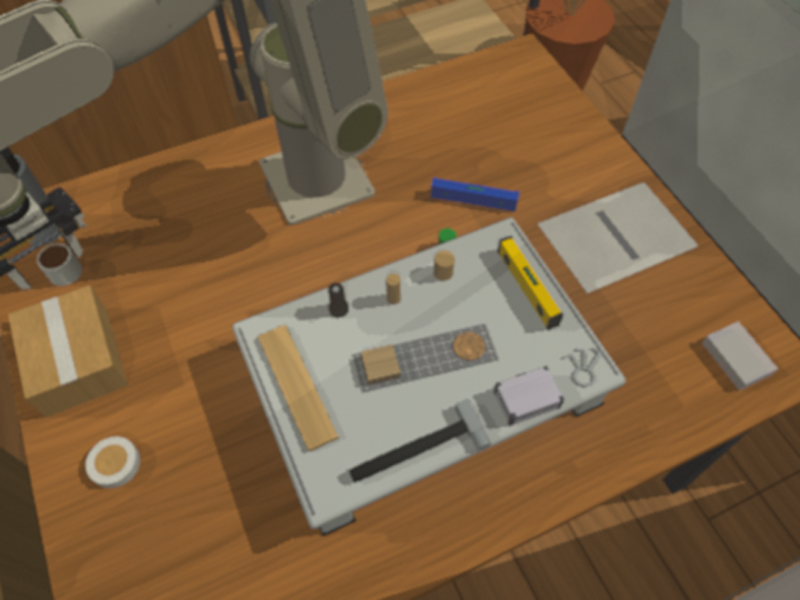

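Top view (800x600): yellow level (265,260) against a blue one (238,478), so the yellow one is meant. Beech dowel (354,326) against a green one (313,413), so the beech one, which stands on the stool, is meant. Tall dowel (435,314), foot (508,331), board (590,252), pad (376,218), block (489,232). I'll enlarge this to confirm and measure.

```bash
python3 - <<'E'
from h import *
c=load('top0'); i=c['img'][105:245,140:400]
cv2.imwrite('pics/crop1.png',cv2.resize(i,None,fx=3,fy=3,interpolation=cv2.INTER_CUBIC))
E
```

```text
(no output)
```

View pics/crop1.png

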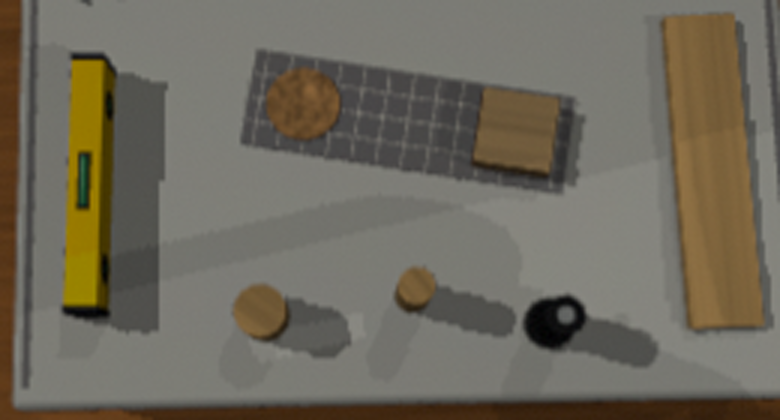

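```bash
python3 - <<'E'
from h import *
c=load('top0'); s=load('scene0')
f=lambda u,v,z: px2w(c,140+(u+.5)/3-.5,105+(v+.5)/3-.5,z)
g=lambda u,v,z: px2w(s,u*.64-.18,v*.64-.18,z)
for n,a,b in [('pad',(303,103,.126),(469,346,.126)),('block',(517,130,.146),(380,362,.146)),('short',(260,311,.17),(444,256,.17)),('tall',(416,288,.19),(394,280,.19)),('foot',(566,315,.192),(337,290,.192)),('level',(83,182,.162),(530,278,.162))]:
    print(n,f(*a).round(4),g(*b).round(4))
for n,l,z in [('block',[(483,87),(559,97),(551,170),(475,162)],.146),('board',[(664,17),(734,14),(764,325),(690,328)],.132),('level',[(72,58),(103,58),(96,312),(65,309)],.162),('mat',[(258,49),(577,96),(563,193),(241,143)],.122)]:
    p=np.array([f(u,v,z)[:2] for u,v in l]); print(n,p.round(4).tolist(),p.mean(0).round(4),[round(float(np.linalg.norm(p[i]-p[i-1])),4) for i in range(4)])
    d=(p[3]+p[2]-p[0]-p[1]); print('ang v',np.degrees(np.arctan2(d[1],d[0])).round(2)); 
s=arm.state()
from scipy.spatial.transform import Rotation as R
print(R.from_quat(np.roll(s['orientation'],-1)).as_matrix().round(3))
E
```

```text
pad [0.6157 0.0786 0.126 ] [0.6189 0.0771 0.126 ]
block [ 0.5844 -0.0883  0.146 ] [ 0.5882 -0.0904  0.146 ]
short [0.4443 0.1107 0.17  ] [0.4426 0.1117 0.17  ]
tall [ 0.4569 -0.004   0.19  ] [ 0.4642 -0.0049  0.19  ]
foot [ 0.4351 -0.1106  0.192 ] [ 0.4409 -0.1099  0.192 ]
level [0.5464 0.2455 0.162 ] [0.5539 0.2408 0.162 ]
block [[0.6195, -0.0632], [0.61, -0.122], [0.552, -0.1132], [0.5596, -0.0549]] [ 0.5853 -0.0883] [0.0605, 0.0595, 0.0587, 0.0588]
ang v 171.76
board [[0.6779, -0.2107], [0.6788, -0.2659], [0.4305, -0.2716], [0.4292, -0.2157]] [ 0.5541 -0.241 ] [0.2488, 0.0552, 0.2483, 0.0559]
ang v -178.76
level [[0.6446, 0.2555], [0.6442, 0.2315], [0.4468, 0.2342], [0.4495, 0.2574]] [0.5463 0.2446] [0.1951, 0.024, 0.1974, 0.0234]
ang v 179.33
mat [[0.6628, 0.1147], [0.6176, -0.141], [0.5386, -0.1262], [0.5848, 0.1289]] [ 0.601  -0.0059] [0.0792, 0.2597, 0.0803, 0.2593]
ang v 169.53
[[ 0.948  0.318 -0.   ]
 [ 0.318 -0.948  0.002]
 [ 0.    -0.002 -1.   ]]
```

The crop shows the pad (303,103), block (517,130), short dowel (260,311), tall dowel (416,288), foot (566,315), board and yellow level. Sizes and the 170 mm pad–block spacing check out. Now I'll rise, align the tool with the mat line and move over the dowels.

```bash
cat >> h.py <<'E'
from scipy.spatial.transform import Rotation as R
def st():
    s=arm.state(); m=R.from_quat(np.roll(s['orientation'],-1)).as_matrix()
    print('t',round(s['t'],2),'tcp',s['tcp_pos'].round(4),'yaw',np.degrees(np.arctan2(m[1,1],m[0,1])).round(2),'w',round(s['grip_width'],4),'gf',round(s['grasp_force'],1),'F',s['contact_force'].round(1)); return s,m
def to(x=None,y=None,z=None,yaw=None):
    s,m=st(); p=s['tcp_pos']; t=np.array([p[0] if x is None else x,p[1] if y is None else y,p[2] if z is None else z])
    print(' xy-shift units',(m.T@np.array([t[0]-p[0],t[1]-p[1],0])/.02).round(2),'z units',(m.T@np.array([0,0,t[2]-p[2]])/.02).round(2))
    if yaw is not None:
        a=np.degrees(np.arctan2(m[1,1],m[0,1])); print(' turn units',round(-np.radians((yaw-a+180)%360-180)/.08,2))
E
python3 -m crank '[[[0,0,-1],-1,1],[[0,0,-1],-1,1],[[0,0,-1],-1,1],[[0,0,-1],-1,1],[[0,0,-1],-1,1],[[0,0,-1],-1,1],[[0,0,-1],-1,1],[[0,0,0],-1,1]]'
python3 -m crank '[[[0,0,0],-1,1],[[0,0,0],-1,1],[[0,0,0],-1,1],[[0,0,0],-1,1],[[0,0,0],-1,1],[[0,0,0],-0.3,1],[[0,0,0],0,1]]'
python3 -c "
from h import *
to(.45,0,.36,-10.6)"
```

```text
t: 0.9
tcp_pos: [0.1911, -0.5697, 0.362]
orientation: [0.002, 0.885, 0.465, -0.001]
contact_force: [0.6, 0.1, -0.2]
grip_width: 0.0931
grasp_force: 0.0
t: 1.6
tcp_pos: [0.1909, -0.5687, 0.3582]
orientation: [-0.0, 0.769, 0.639, 0.0]
contact_force: [0.6, -0.8, -0.2]
grip_width: 0.093
grasp_force: 0.0
t 1.6 tcp [ 0.1909 -0.5687  0.3582] yaw -10.54 w 0.093 gf 0.0 F [ 0.6 -0.8 -0.2]
 xy-shift units [3.032e+01 7.530e+00 2.000e-02] z units [ 0.   -0.   -0.09]
 turn units 0.01
```

```bash

python3 -m crank '[[[1,0.25,0],0,1],[[1,0.25,0],0,1],[[1,0.25,0],0,1],[[1,0.25,0],0,1],[[1,0.25,0],0,1],[[1,0.25,0],0,1],[[1,0.25,0],0,1],[[1,0.25,0],0,1]]'
python3 -m crank '[[[1,0.25,0],0,1],[[1,0.25,0],0,1],[[1,0.25,0],0,1],[[1,0.25,0],0,1],[[1,0.25,0],0,1],[[1,0.25,0],0,1],[[1,0.25,0],0,1],[[1,0.25,0],0,1]]'
python3 -m crank '[[[1,0.25,0],0,1],[[1,0.25,0],0,1],[[1,0.25,0],0,1],[[1,0.25,0],0,1],[[1,0.25,0],0,1],[[1,0.25,0],0,1],[[1,0.25,0],0,1],[[1,0.25,0],0,1]]'
python3 -m crank '[[[1,0.25,0],0,1],[[1,0.25,0],0,1],[[1,0.25,0],0,1],[[1,0.25,0],0,1],[[1,0.25,0],0,1],[[1,0.25,0],0,1],[[0.3,0,0],0,1],[[0,0,0],0,1]]'
python3 -c "
from h import *
st(); c=snap('wrist','w1'); print(c['fx'],c['k1'],np.round(c['cam_to_world'],3).tolist())
cv2.imwrite('pics/w1b.png',cv2.resize(c['img'],(800,600),interpolation=cv2.INTER_CUBIC))"
```

```text
t: 2.4
tcp_pos: [0.2596, -0.418, 0.3586]
orientation: [-0.0, 0.769, 0.639, -0.0]
contact_force: [0.5, 0.7, 0.2]
grip_width: 0.0929
grasp_force: 0.0
t: 3.2
tcp_pos: [0.328, -0.2679, 0.3587]
orientation: [0.0, 0.769, 0.639, 0.0]
contact_force: [0.7, 0.2, 0.7]
grip_width: 0.0928
grasp_force: 0.0
t: 4.0
tcp_pos: [0.3965, -0.1178, 0.3586]
orientation: [0.0, 0.769, 0.639, 0.0]
contact_force: [-0.1, 1.0, 0.8]
grip_width: 0.093
grasp_force: 0.0
t: 4.8
tcp_pos: [0.4486, 0.0002, 0.3585]
orientation: [-0.0, 0.769, 0.64, -0.0]
contact_force: [-0.2, 0.7, -0.2]
grip_width: 0.093
grasp_force: 0.0
t 4.8 tcp [4.486e-01 2.000e-04 3.585e-01] yaw -10.46 w 0.093 gf 0.0 F [-0.2  0.7 -0.2]
301.2977902322604 -0.03942021714528945 [[0.983, -0.175, -0.049, 0.462], [-0.182, -0.946, -0.268, 0.074], [0.001, 0.272, -0.962, 0.525], [0.0, 0.0, 0.0, 1.0]]
```

View pics/w1b.png

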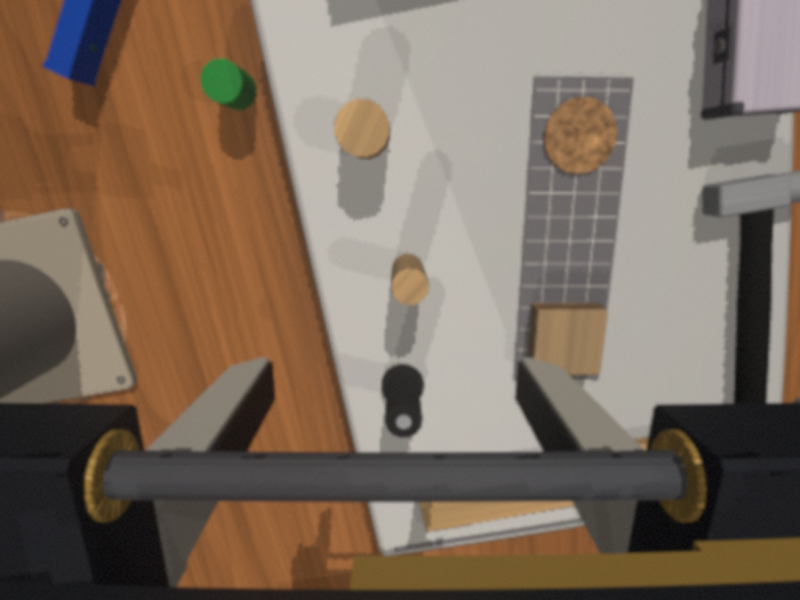

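Wrist view: short dowel top (362,128), tall dowel top (410,287), foot top (403,420), pad (581,134), block top (570,341).

```bash
python3 - <<'E'
from h import *
s=load('w1')
g=lambda u,v,z: px2w(s,u*.64-.18,v*.64-.18,z)
for n,b in [('pad',(581,134,.126)),('block',(570,341,.146)),('short',(362,128,.17)),('tall',(410,287,.19)),('foot',(403,420,.192)),('footbase',(403,385,.13))]: print(n,g(*b).round(4))
to(.457,-.004,.30)
E
```

```text
pad [0.6162 0.0793 0.126 ]
block [ 0.5856 -0.0874  0.146 ]
short [0.4456 0.1105 0.17  ]
tall [ 0.4592 -0.0052  0.19  ]
foot [ 0.4351 -0.1098  0.192 ]
footbase [ 0.4364 -0.1088  0.13  ]
t 4.85 tcp [ 4.485e-01 -4.000e-04  3.586e-01] yaw -10.49 w 0.0931 gf 0.0 F [-0.1 -1.   0.9]
 xy-shift units [-0.1   0.45 -0.  ] z units [0.   0.   2.93]
```

```bash

python3 -m crank '[[[-0.14,0.51,0],0,1],[[0,0,1],0,1],[[0,0,1],0,1],[[0,0,1],0,1],[[0,0,1],0,1],[[0,0,1],0,1],[[0,0,1],0,1],[[0,0,1],0,1]]' 15 | head -2
python3 -m crank '[[[0,0,1],0,1],[[0,0,1],0,1],[[0,0,1],0,1],[[0,0,0.4],0,1],[[0,0,0],0,1]]' | head -2
python3 -m crank '[[[0,0,0],0,-1],[[0,0,0],0,-1],[[0,0,0],0,-1],[[0,0,0],0,-1],[[0,0,0],0,-1],[[0,0,0],0,-1]]'
python3 -c "
from h import *
to(.616,.079,.25,-10.6)"
```

```text
t: 5.65
tcp_pos: [0.4585, -0.0061, 0.2178]
t: 6.15
tcp_pos: [0.4575, -0.0055, 0.1495]
t: 6.75
tcp_pos: [0.4583, -0.0048, 0.1508]
orientation: [0.0, 0.769, 0.64, 0.0]
contact_force: [0.1, -0.4, -0.4]
grip_width: 0.0497
grasp_force: 0.0
t 6.75 tcp [ 0.4583 -0.0048  0.1508] yaw -10.48 w 0.0497 gf 0.0 F [ 0.1 -0.4 -0.4]
 xy-shift units [5.55 6.99 0.  ] z units [ 0.    0.   -4.96]
 turn units 0.03
```

```bash

python3 -m crank '[[[0,0,0],0,-1],[[0,0,0],0,-1],[[0,0,0],0,-1],[[0,0,0],0,-1],[[0,0,0],0,-1],[[0,0,0],0,-1],[[0,0,0],0,-1]]' | tail -2
python3 -m crank '[[[0,0,-0.5],0,-1],[[0,0,-1],0,-1],[[0,0,-1],0,-1],[[0,0,-1],0,-1],[[0,0,-1],0,-1],[[0,0,0],0,-1]]' | tail -2
python3 -m crank '[[[0.8,1,0],0,-1],[[0.8,1,0],0,-1],[[0.8,1,0],0,-1],[[0.8,1,0],0,-1],[[0.8,1,0],0,-1],[[0.8,1,0],0,-1],[[0.75,0.99,0],0,-1],[[0,0,0],0,-1]]'
python3 -c "
from h import *
to(.616,.079,.1575,-10.6)
c=snap('wrist','w2')
cv2.imwrite('pics/w2b.png',cv2.resize(c['img'],(800,600),interpolation=cv2.INTER_CUBIC))"
```

```text
grip_width: 0.0277
grasp_force: 15.0
grip_width: 0.0272
grasp_force: 15.0
t: 8.85
tcp_pos: [0.6168, 0.08, 0.2385]
orientation: [-0.001, 0.768, 0.64, -0.001]
contact_force: [-0.4, 0.4, -0.6]
grip_width: 0.0278
grasp_force: 15.0
t 8.85 tcp [0.6168 0.08   0.2385] yaw -10.42 w 0.0278 gf 15.0 F [-0.4  0.4 -0.6]
 xy-shift units [-0.06 -0.03  0.  ] z units [0.   0.01 4.05]
 turn units 0.04
```

View pics/w2b.png

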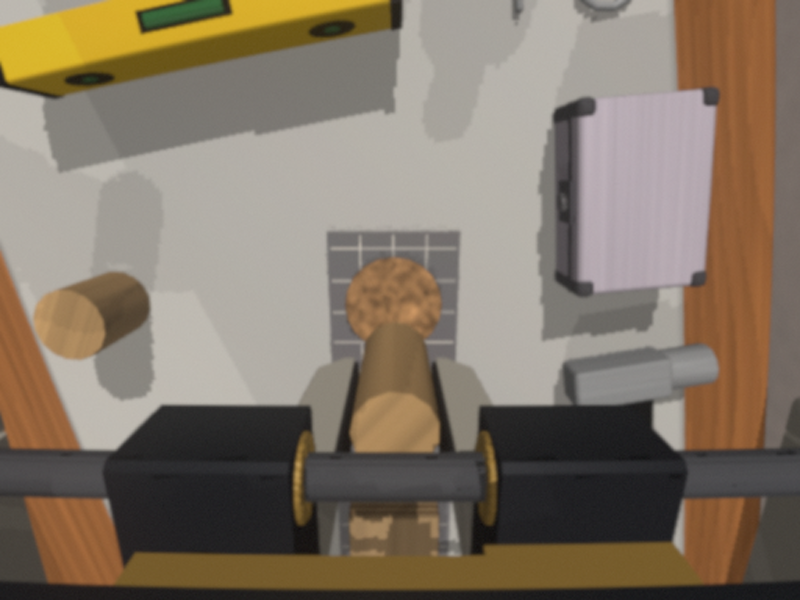

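The dowel is held centred and upright, just above the pad (centre 394,302). Placing it now.

```bash

python3 -m crank '[[[-0.05,-0.02,1],0,-1],[[0,0,1],0,-1],[[0,0,1],0,-1],[[0,0,0.7],0,-1],[[0,0,0.38],0,-1],[[0,0,0],0,-1],[[0,0,0],0,-1]]'
python3 -m crank '[[[0,0,0],0,0],[[0,0,0],0,0],[[0,0,0],0,0],[[0,0,-0.5],0,0],[[0,0,-1],0,0],[[0,0,-1],0,0],[[0,0,-1],0,0],[[0,0,-1],0,0]]'
python3 -m crank '[[[0,0,-1],0,0],[[0,0,-1],0,0],[[0,0,0],0,0]]' |head -2
python3 -c "
from h import *
to(.4352,-.110,.25,-10.6)
c=snap('top','t2'); cv2.imwrite('pics/t2b.png',cv2.resize(c['img'][105:245,140:400],None,fx=3,fy=3,interpolation=cv2.INTER_CUBIC))"
```

```text
t: 9.6
tcp_pos: [0.6156, 0.0779, 0.1599]
orientation: [0.0, 0.769, 0.64, 0.0]
contact_force: [0.0, 0.9, 0.3]
grip_width: 0.0278
grasp_force: 15.0
t: 10.4
tcp_pos: [0.6154, 0.078, 0.2509]
orientation: [0.0, 0.769, 0.64, 0.0]
contact_force: [-0.1, -0.3, 0.3]
grip_width: 0.0469
grasp_force: 0.0
t: 10.7
tcp_pos: [0.6169, 0.078, 0.2938]
t 10.7 tcp [0.6169 0.078  0.2938] yaw -10.49 w 0.0464 gf 0.0 F [ 0.7 -0.5  1. ]
 xy-shift units [-10.9   -7.22  -0.06] z units [-0.   -0.01  2.19]
 turn units 0.02
```

View pics/t2b.png

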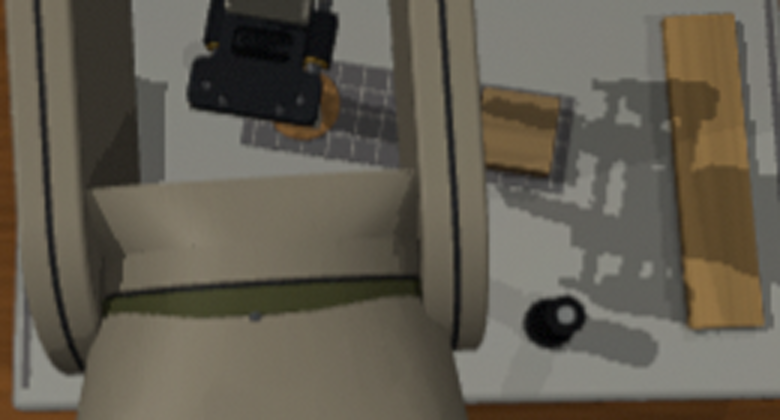

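```bash

python3 -m crank '[[[-1,-0.66,0],0,1],[[-1,-0.66,0],0,1],[[-1,-0.66,0],0,1],[[-1,-0.66,0],0,1],[[-1,-0.66,0],0,1],[[-1,-0.66,0],0,1],[[-1,-0.66,0],0,1],[[-1,-0.66,0],0,1]]' | head -2
python3 -m crank '[[[-1,-0.66,0],0,1],[[-1,-0.66,0],0,1],[[-0.9,-0.62,0],0,1],[[0,0,0],0,1],[[0,0,0],0,1]]' | head -2
python3 -c "
from h import *
to(.4352,-.110,.15,-10.6)
c=snap('wrist','w3'); cv2.imwrite('pics/w3b.png',cv2.resize(c['img'],(800,600),interpolation=cv2.INTER_CUBIC))"
```

```text
t: 11.55
tcp_pos: [0.4811, -0.0606, 0.2875]
t: 12.05
tcp_pos: [0.4334, -0.1101, 0.2882]
t 12.05 tcp [ 0.4334 -0.1101  0.2882] yaw -10.55 w 0.0931 gf 0.0 F [-0.1  0.5  0.5]
 xy-shift units [ 0.02  0.09 -0.  ] z units [-0.    0.01  6.91]
 turn units 0.01
```

View pics/w3b.png

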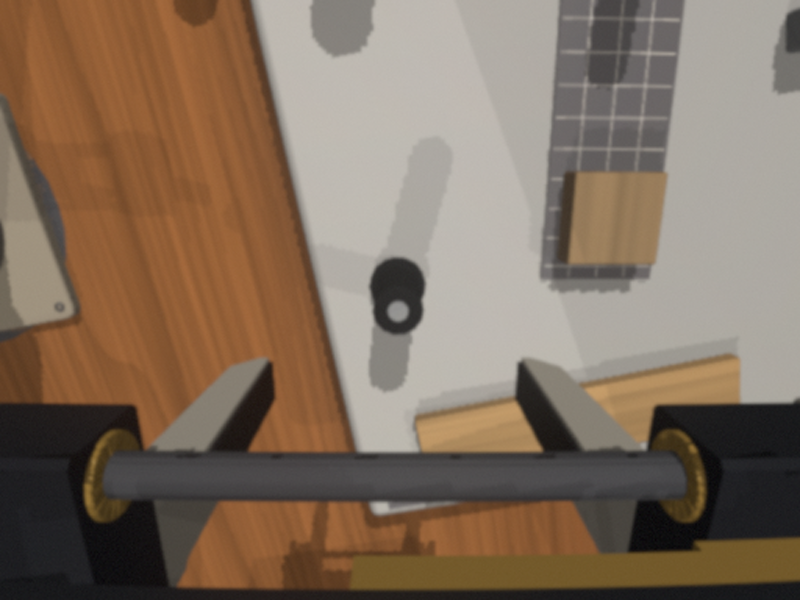

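The foot's top disc is at (398,310) and the block's top centre at (617,218). The dowel's shadow (612,40) shows it standing.

```bash
python3 - <<'E'
from h import *
s=load('w3')
g=lambda u,v,z: px2w(s,u*.64-.18,v*.64-.18,z)
for n,b in [('block',(617,218,.146)),('foot',(398,310,.192)),('footbase',(398,285,.13))]: print(n,g(*b).round(4))
E
python3 -m crank '[[[0.03,0.1,1],0,1],[[0,0,1],0,1],[[0,0,1],0,1],[[0,0,1],0,1],[[0,0,1],0,1],[[0,0,1],0,1],[[0,0,0.9],0,1],[[0,0,0],0,1]]' | head -2
```

```text
block [ 0.5852 -0.0884  0.146 ]
foot [ 0.4354 -0.1105  0.192 ]
footbase [ 0.436 -0.11   0.13 ]
t: 12.9
tcp_pos: [0.4342, -0.1084, 0.1478]
```

```bash

python3 -m crank '[[[0,0,0],0,-1],[[0,0,0],0,-1],[[0,0,0],0,-1],[[0,0,0],0,-1],[[0,0,0],0,-1],[[0,0,0],0,-1],[[0,0,0],0,-1],[[0,0,0],0,-1]]' | tail -2
python3 -m crank '[[[0,0,0],0,-1],[[0,0,0],0,-1],[[0,0,0],0,-1],[[0,0,0],0,-1]]' | tail -2
python3 -c "
from h import *
to(.6005,-.0047,.24,-10.5)"
```

```text
grip_width: 0.0332
grasp_force: 0.0
grip_width: 0.0297
grasp_force: 15.0
t 14.1 tcp [ 0.4357 -0.1099  0.151 ] yaw -10.48 w 0.0297 gf 15.0 F [-0.9  0.   0.7]
 xy-shift units [ 6.67  7.15 -0.  ] z units [ 0.   -0.   -4.45]
 turn units 0.0
```

```bash

python3 -m crank '[[[0,0,-0.5],0,-1],[[0,0,-1],0,-1],[[0,0,-1],0,-1],[[0,0,-1],0,-1],[[0,0,-1],0,-1],[[0,0,0],0,-1]]' | tail -2
python3 -m crank '[[[0.83,0.9,0],0,-1],[[0.83,0.9,0],0,-1],[[0.83,0.9,0],0,-1],[[0.83,0.9,0],0,-1],[[0.83,0.9,0],0,-1],[[0.83,0.9,0],0,-1],[[0.83,0.9,0],0,-1],[[0.83,0.85,0],0,-1]]' | tail -2
python3 -m crank '[[[0,0,0],0,-1],[[0,0,0],0,-1]]'
python3 -c "
from h import *
to(.6005,-.0047,.152,-10.5)
c=snap('wrist','w4'); cv2.imwrite('pics/w4b.png',cv2.resize(c['img'],(800,600),interpolation=cv2.INTER_CUBIC))"
```

```text
grip_width: 0.0296
grasp_force: 15.0
grip_width: 0.0298
grasp_force: 15.0
t: 15.7
tcp_pos: [0.6, -0.0052, 0.2397]
orientation: [-0.001, 0.769, 0.64, -0.001]
contact_force: [-0.2, -0.4, -0.6]
grip_width: 0.0296
grasp_force: 15.0
t 15.7 tcp [ 0.6    -0.0052  0.2397] yaw -10.44 w 0.0296 gf 15.0 F [-0.2 -0.4 -0.6]
 xy-shift units [ 0.03  0.02 -0.  ] z units [0.   0.01 4.39]
 turn units 0.01
```

View pics/w4b.png

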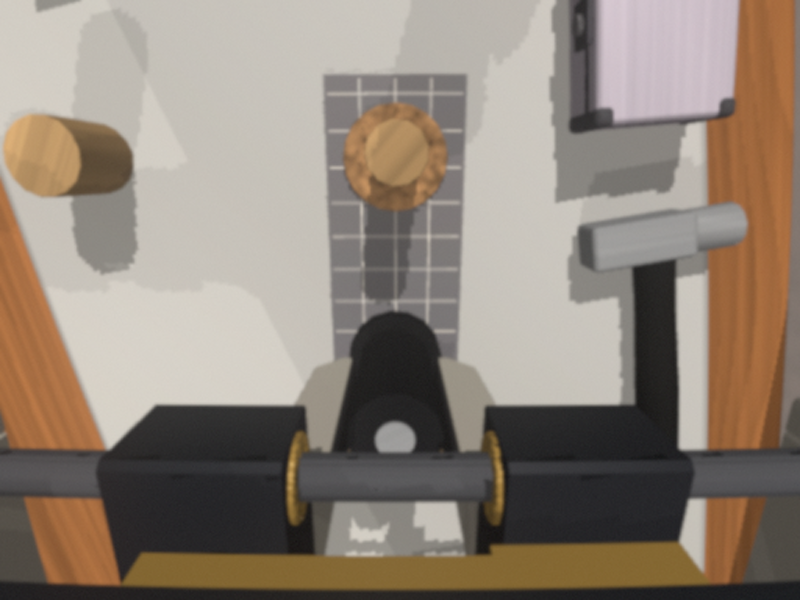

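The tall dowel (397,152) is upright on the pad (395,156), and the foot is held upright. Lowering it.

```bash

python3 -m crank '[[[0.02,0.02,1],0,-1],[[0,0,1],0,-1],[[0,0,1],0,-1],[[0,0,0.8],0,-1],[[0,0,0.55],0,-1],[[0,0,0],0,-1],[[0,0,0],0,-1],[[0,0,0],0,-1]]'
python3 -m crank '[[[0,0,0],0,0],[[0,0,0],0,0],[[0,0,0],0,0],[[0,0,-0.4],0,0],[[0,0,-1],0,0],[[0,0,-1],0,0],[[0,0,-1],0,0],[[0,0,-1],0,0]]'
python3 -m crank '[[[0,0,-1],0,0],[[0,0,-1],0,0],[[0,0,0],0,0]]' |head -2
python3 -c "
from h import *
to(.4448,.1107,.1375,-10.6)
c=load('w4')
g=lambda u,v,z: px2w(c,u*.64-.18,v*.64-.18,z)
print(g(395,156,.126),g(397,152,.196))"
```

```text
t: 16.55
tcp_pos: [0.6014, -0.0052, 0.1549]
orientation: [0.0, 0.769, 0.64, 0.0]
contact_force: [-0.4, 0.1, -0.7]
grip_width: 0.0295
grasp_force: 15.0
t: 17.35
tcp_pos: [0.601, -0.005, 0.2436]
orientation: [0.0, 0.769, 0.64, 0.0]
contact_force: [-0.4, -0.3, -1.0]
grip_width: 0.0468
grasp_force: 0.0
t: 17.65
tcp_pos: [0.6026, -0.0051, 0.2865]
t 17.65 tcp [ 0.6026 -0.0051  0.2865] yaw -10.48 w 0.0466 gf 0.0 F [-0.1  0.8  0.6]
 xy-shift units [ 4.26 -8.81 -0.05] z units [-0.   -0.05  7.45]
 turn units 0.03
[0.61575506 0.07925345 0.126     ] [0.61641499 0.07810994 0.196     ]
```

```bash

python3 -m crank '[[[0.47,-0.98,0],0,1],[[0.47,-0.98,0],0,1],[[0.47,-0.98,0],0,1],[[0.47,-0.98,0],0,1],[[0.47,-0.98,0],0,1],[[0.47,-0.98,0],0,1],[[0.47,-0.98,0],0,1],[[0.47,-0.98,0],0,1]]' | head -2
python3 -m crank '[[[0.5,-0.97,0],0,1],[[0,0,0],0,1],[[0,0,0],0,1]]' | head -2
python3 -c "
from h import *
to(.4448,.1107,.1375,-10.6)"
```

```text
t: 18.45
tcp_pos: [0.4594, 0.0979, 0.281]
t: 18.75
tcp_pos: [0.4431, 0.1109, 0.2816]
t 18.75 tcp [0.4431 0.1109 0.2816] yaw -10.43 w 0.0929 gf 0.0 F [-0.2  0.4  0.3]
 xy-shift units [0.01 0.08 0.  ] z units [ 0.  -0.   7.2]
 turn units 0.04
```

```bash

python3 -m crank '[[[0,0.05,1],0,1],[[0,0,1],0,1],[[0,0,1],0,1],[[0,0,1],0,1],[[0,0,1],0,1],[[0,0,1],0,1],[[0,0,1],0,1],[[0,0,0.2],0,1]]' | head -2
python3 -m crank '[[[0,0,0],0,-1],[[0,0,0],0,-1],[[0,0,0],0,-1],[[0,0,0],0,-1],[[0,0,0],0,-1],[[0,0,0],0,-1],[[0,0,0],0,-1],[[0,0,0],0,-1]]' | tail -2
python3 -m crank '[[[0,0,0],0,-1],[[0,0,0],0,-1],[[0,0,-0.5],0,-1],[[0,0,-1],0,-1],[[0,0,-1],0,-1],[[0,0,-1],0,-1],[[0,0,-1],0,-1],[[0,0,-1],0,-1]]' | tail -2
python3 -m crank '[[[0,0,-0.5],0,-1],[[0,0,0],0,-1]]'
python3 -c "
from h import *
to(.585,-.0882,.1645,-10.6)"
```

```text
t: 19.55
tcp_pos: [0.4428, 0.1097, 0.135]
grip_width: 0.0398
grasp_force: 15.0
grip_width: 0.0399
grasp_force: 15.0
t: 21.35
tcp_pos: [0.4451, 0.1107, 0.2599]
orientation: [0.001, 0.769, 0.64, 0.001]
contact_force: [-0.2, -0.2, -0.0]
grip_width: 0.0396
grasp_force: 15.0
t 21.35 tcp [0.4451 0.1107 0.2599] yaw -10.49 w 0.0396 gf 15.0 F [-0.2 -0.2 -0. ]
 xy-shift units [-8.51  8.69  0.02] z units [-0.   -0.01  4.77]
 turn units 0.02
```

```bash

python3 -m crank '[[[-0.945,0.965,0],0,-1],[[-0.945,0.965,0],0,-1],[[-0.945,0.965,0],0,-1],[[-0.945,0.965,0],0,-1],[[-0.945,0.965,0],0,-1],[[-0.945,0.965,0],0,-1],[[-0.945,0.965,0],0,-1],[[-0.945,0.965,0],0,-1]]' | tail -2
python3 -m crank '[[[-0.95,0.97,0],0,-1],[[0,0,0],0,-1],[[0,0,0],0,-1]]' | tail -2
python3 -c "
from h import *
to(.585,-.0882,.1645,-10.6)
c=snap('wrist','w5'); cv2.imwrite('pics/w5b.png',cv2.resize(c['img'],(800,600),interpolation=cv2.INTER_CUBIC))"
```

```text
grip_width: 0.0402
grasp_force: 15.0
grip_width: 0.0398
grasp_force: 15.0
t 22.45 tcp [ 0.5835 -0.0884  0.2564] yaw -10.54 w 0.0398 gf 15.0 F [ 0.5  0.1 -0.9]
 xy-shift units [ 0.02  0.07 -0.  ] z units [-0.    0.01  4.6 ]
 turn units 0.01
```

View pics/w5b.png

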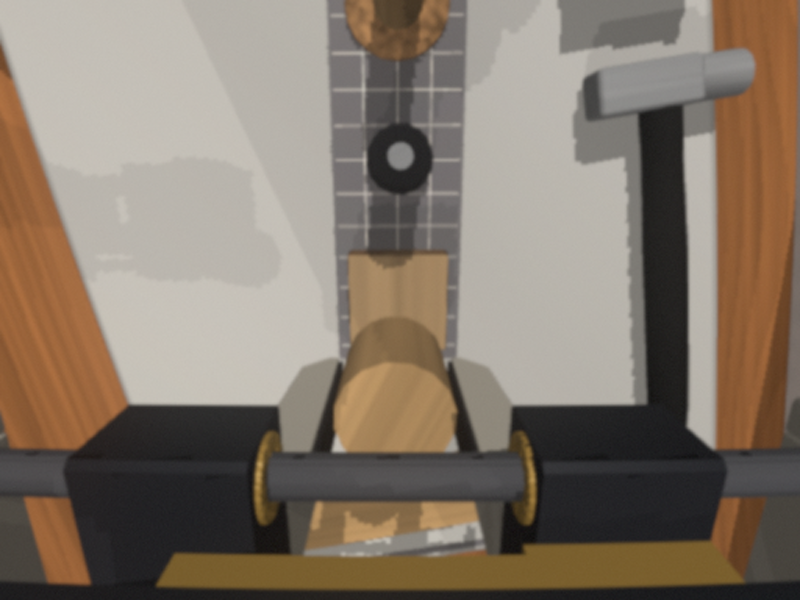

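The foot (401,155) is on the line and the dowel sits over the block. Lowering.

```bash

python3 -m crank '[[[0.02,0.05,1],0,-1],[[0,0,1],0,-1],[[0,0,1],0,-1],[[0,0,1],0,-1],[[0,0,0.6],0,-1],[[0,0,0],0,-1],[[0,0,0],0,-1],[[0,0,0],0,-1]]'
python3 -m crank '[[[0,0,0],0,0.4],[[0,0,0],0,0.4],[[0,0,0],0,0.4],[[0,0,-0.4],0,0.4],[[0,0,-1],0,0.4],[[0,0,-1],0,0.4],[[0,0,-1],0,0.4],[[0,0,-1],0,0.4]]'|tail -2
python3 -m crank '[[[0,0,-1],0,1],[[0,0,-1],0,1],[[0,0,0],0,1]]' |head -2
python3 -c "
from h import *
to(.554,-.241,.113,-88.76)
c=load('w5')
g=lambda u,v,z: px2w(c,u*.64-.18,v*.64-.18,z)
print(g(401,156,.194))"
```

```text
t: 23.3
tcp_pos: [0.5857, -0.088, 0.1672]
orientation: [0.001, 0.769, 0.64, 0.0]
contact_force: [0.0, 0.5, -0.6]
grip_width: 0.0398
grasp_force: 15.0
grip_width: 0.0649
grasp_force: 0.0
t: 24.4
tcp_pos: [0.5867, -0.0885, 0.2984]
t 24.4 tcp [ 0.5867 -0.0885  0.2984] yaw -10.49 w 0.0841 gf 0.0 F [ 0.6 -0.7  0.7]
 xy-shift units [-7.79 -0.22  0.  ] z units [ 0.   -0.06  9.27]
 turn units 17.08
[ 0.60171795 -0.00630286  0.194     ]
```

```bash

python3 -m crank '[[[-1,0,0],0,1],[[-1,0,0],0,1],[[-1,0,0],0,1],[[-1,0,0],0,1],[[-1,0,0],0,1],[[-1,0,0],0,1],[[-1,0,0],0,1],[[-0.5,0,0],0,1]]' | head -2
python3 -m crank '[[[0,0,0],1,1],[[0,0,0],1,1],[[0,0,0],1,1],[[0,0,0],1,1],[[0,0,0],1,1],[[0,0,0],1,1],[[0,0,0],1,1],[[0,0,0],1,1]]' | head -2
python3 -m crank '[[[0,0,0],1,1],[[0,0,0],1,1],[[0,0,0],1,1],[[0,0,0],1,1],[[0,0,0],1,1],[[0,0,0],1,1],[[0,0,0],1,1],[[0,0,0],1,1]]' | head -2
python3 -m crank '[[[0,0,0],1,1],[[0,0,0],0.08,1],[[0,0,0],0,1]]' | head -2
python3 -c "
from h import *
to(.554,-.241,.1225,-88.76)
c=snap('wrist','w6'); cv2.imwrite('pics/w6b.png',cv2.resize(c['img'],(800,600),interpolation=cv2.INTER_CUBIC))"
```

```text
t: 25.2
tcp_pos: [0.5572, -0.237, 0.2929]
t: 26.0
tcp_pos: [0.5578, -0.2351, 0.2933]
t: 26.8
tcp_pos: [0.5578, -0.2351, 0.2934]
t: 27.1
tcp_pos: [0.5578, -0.2353, 0.2936]
t 27.1 tcp [ 0.5578 -0.2353  0.2936] yaw -88.65 w 0.093 gf 0.0 F [-0.4 -0.2  0.2]
 xy-shift units [-0.2   0.28 -0.  ] z units [0.   0.   8.55]
 turn units 0.03
```

View pics/w6b.png

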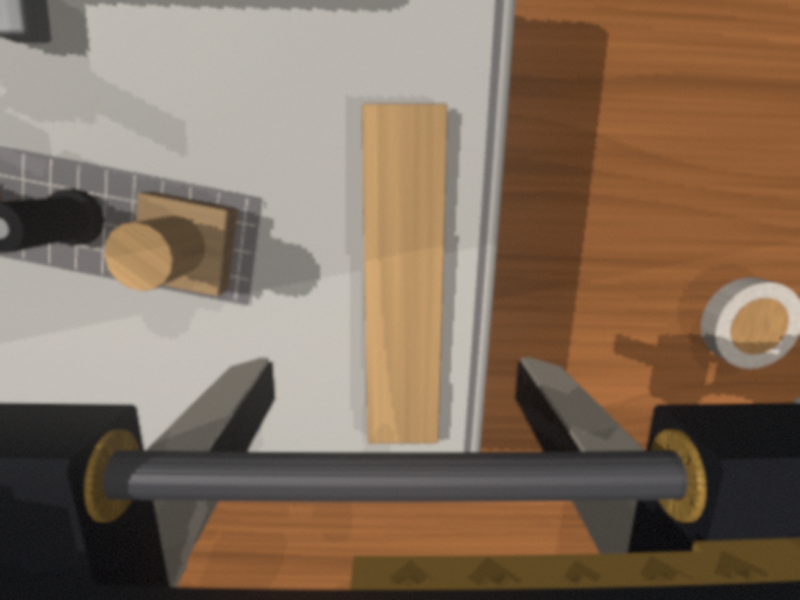

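The board is alone between the fingers, with corners (362,104), (446,104), (439,443), (369,443). There may be a lip at the stool edge near (490,300), so I'll descend with a smaller opening.

```bash
python3 - <<'E'
from h import *
c=load('w6')
g=lambda u,v,z: px2w(c,u*.64-.18,v*.64-.18,z)
p=np.array([g(u,v,.132)[:2] for u,v in [(362,104),(446,104),(439,443),(369,443)]]); print(p.round(4),p.mean(0).round(4)); d=p[0]+p[1]-p[2]-p[3]; print(np.degrees(np.arctan2(d[1],d[0])),np.linalg.norm(d)/2,np.linalg.norm(p[0]-p[1]))
print('lip',g(490,300,.12)); print('short',g(139,255,.196)); print('foot',g(-2,229,.194))
q=p.mean(0); to(q[0],q[1],.1225)
E
```

```text
[[ 0.6781 -0.2116]
 [ 0.6794 -0.2661]
 [ 0.4311 -0.2735]
 [ 0.4299 -0.2182]] [ 0.5546 -0.2423]
1.6283429061875219 0.24835018588125723 0.05452371798918549
lip [ 0.54554843 -0.30708585  0.12      ]
short [ 0.58712968 -0.08884031  0.196     ]
foot [ 0.60056011 -0.00557949  0.194     ]
t 27.15 tcp [ 0.5579 -0.2354  0.2937] yaw -88.64 w 0.0931 gf 0.0 F [ 0.3 -0.7 -0.4]
 xy-shift units [-0.17  0.34 -0.  ] z units [0.   0.   8.56]
```

```bash

python3 -m crank '[[[-0.17,0.33,0],0,0.46],[[0,0,1],0,0.46],[[0,0,1],0,0.46],[[0,0,1],0,0.46],[[0,0,1],0,0.46],[[0,0,1],0,0.46],[[0,0,1],0,0.46],[[0,0,0.5],0,0.46]]' 35| head -2
python3 -m crank '[[[0,0,1],0,0.46],[[0,0,0.9],0,0.46],[[0,0,0],0,0.46],[[0,0,0],0,0.46]]'
python3 -c "
from h import *
to(.5544,-.242,.1225)"
```

```text
t: 27.95
tcp_pos: [0.5534, -0.2423, 0.1618]
t: 28.35
tcp_pos: [0.5546, -0.2425, 0.1265]
orientation: [-0.0, 1.0, 0.011, -0.0]
contact_force: [0.5, -0.2, -0.3]
grip_width: 0.0678
grasp_force: 0.0
t 28.35 tcp [ 0.5546 -0.2425  0.1265] yaw -88.76 w 0.0678 gf 0.0 F [ 0.5 -0.2 -0.3]
 xy-shift units [-0.01 -0.03  0.  ] z units [0.  0.  0.2]
```

```bash

for i in 1 2 3; do python3 -m crank '[[[0,0,0],0,0.46]]' | sed -n 2p; done
python3 -m crank '[[[0,0,0.06],0,-1],[[0,0,0],0,-1],[[0,0,0],0,-1],[[0,0,0],0,-1],[[0,0,0],0,-1],[[0,0,0],0,-1]]'
```

```text
tcp_pos: [0.5554, -0.2429, 0.1277]
tcp_pos: [0.5555, -0.2428, 0.1277]
tcp_pos: [0.5552, -0.2426, 0.1272]
t: 29.25
tcp_pos: [0.5546, -0.2423, 0.1249]
orientation: [-0.0, 1.0, 0.011, -0.0]
contact_force: [0.3, 0.4, 1.4]
grip_width: 0.0554
grasp_force: 35.0
```

```bash

python3 -m crank '[[[0,0,0],0,0.46],[[0,0,0],0,0.46],[[0,0,0.12],0,0.46],[[0,0,0],0,0.46]]' | sed -n 2p
python3 -m crank '[[[0,0,0],0,-1],[[0,0,0],0,-1],[[0,0,0],0,-1],[[0,0,0],0,-1],[[0,0,0],0,-1],[[0,0,0],0,-1]]'
python3 -m crank '[[[0,0,0],0,-1]]' | sed -n '2,4p'
python3 -m crank '[[[0,0,-0.5],0,-1],[[0,0,-1],0,-1],[[0,0,-1],0,-1],[[0,0,-1],0,-1],[[0,0,-1],0,-1],[[0,0,-1],0,-1],[[0,0,-1],0,-1],[[0,0,-0.5],0,-1]]'
python3 -c "
from h import *
to(.6006,-.0047,.1995,-10.4)"
```

```text
tcp_pos: [0.5544, -0.2422, 0.1219]
t: 30.25
tcp_pos: [0.5546, -0.2423, 0.1224]
orientation: [-0.0, 1.0, 0.011, -0.0]
contact_force: [0.8, -0.3, -0.5]
grip_width: 0.0557
grasp_force: 35.0
tcp_pos: [0.5546, -0.2423, 0.1224]
orientation: [-0.0, 1.0, 0.011, -0.0]
contact_force: [0.6, 0.2, -0.3]
t: 31.15
tcp_pos: [0.5554, -0.2427, 0.2656]
orientation: [0.001, 1.0, 0.011, 0.002]
contact_force: [0.4, 0.1, -0.3]
grip_width: 0.0556
grasp_force: 35.0
t 31.15 tcp [ 0.5554 -0.2427  0.2656] yaw -88.77 w 0.0556 gf 35.0 F [ 0.4  0.1 -0.3]
 xy-shift units [ 2.520e+00 -1.185e+01 -1.000e-02] z units [-0.01 -0.01  3.3 ]
 turn units -17.1
```

```bash

python3 -m crank '[[[0,0,0],-1,-1],[[0,0,0],-1,-1],[[0,0,0],-1,-1],[[0,0,0],-1,-1],[[0,0,0],-1,-1],[[0,0,0],-1,-1],[[0,0,0],-1,-1],[[0,0,0],-1,-1]]' | sed -n 2p
python3 -m crank '[[[0,0,0],-1,-1],[[0,0,0],-1,-1],[[0,0,0],-1,-1],[[0,0,0],-1,-1],[[0,0,0],-1,-1],[[0,0,0],-1,-1],[[0,0,0],-1,-1],[[0,0,0],-1,-1]]' | sed -n 2p
python3 -m crank '[[[0,0,0],-1,-1],[[0,0,0],-0.08,-1],[[0,0,0],0,-1]]' | tail -2
python3 -c "
from h import *
to(.6006,-.0047,.1995,-10.4)"
```

```text
tcp_pos: [0.5545, -0.2422, 0.2623]
tcp_pos: [0.5545, -0.2422, 0.2623]
grip_width: 0.0557
grasp_force: 35.0
t 33.05 tcp [ 0.5545 -0.2423  0.2623] yaw -10.6 w 0.0557 gf 35.0 F [ 0.2  0.2 -1.2]
 xy-shift units [12.1   0.08  0.  ] z units [-0.    0.    3.14]
 turn units -0.04
```

```bash

python3 -m crank '[[[0.5,0,0],-0.03,-1],[[1,0,0],0,-1],[[1,0,0],0,-1],[[1,0,0],0,-1],[[1,0,0],0,-1],[[1,0,0],0,-1],[[1,0,0],0,-1],[[1,0,0],0,-1]]' | sed -n 2p
python3 -m crank '[[[1,0.08,0],0,-1],[[1,0,0],0,-1],[[1,0,0],0,-1],[[1,0,0],0,-1],[[0.6,0,0],0,-1],[[0,0,0],0,-1],[[0,0,0],0,-1],[[0,0,0],0,-1]]' | sed -n 2p
python3 -c "
from h import *
to(.6006,-.0047,.1995,-10.4)
c=snap('wrist','w7'); cv2.imwrite('pics/w7b.png',cv2.resize(c['img'],(800,600),interpolation=cv2.INTER_CUBIC))"
```

```text
tcp_pos: [0.5817, -0.0932, 0.2625]
tcp_pos: [0.5996, -0.0053, 0.2624]
t 34.65 tcp [ 0.5996 -0.0053  0.2624] yaw -10.4 w 0.0553 gf 35.0 F [-0.3  0.1 -1. ]
 xy-shift units [ 0.04  0.04 -0.  ] z units [0.   0.   3.15]
 turn units 0.0
```

View pics/w7b.png

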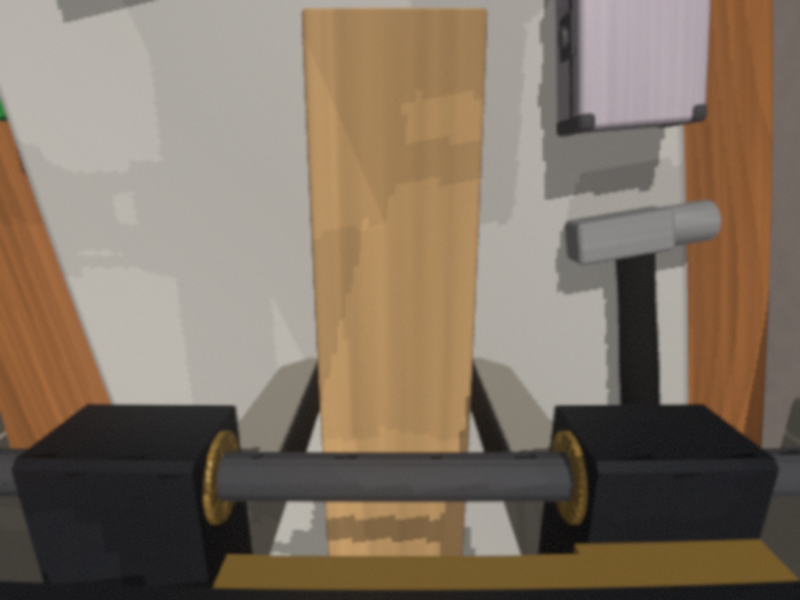

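The board's far edge spans (304,9) to (487,9). I'll check the tilt and the grip offset against the held pose.

```bash
python3 - <<'E'
from h import *
c=load('w7'); d=np.array([.1808,.9835,0]);n=np.array([.9835,-.1808,0])
for dz in (-.008,0,.008):
    b=np.array([.6,-.005,.272+dz])+d*.125
    print(dz,[((np.array(w2px(c,b+n*s*.028))+.18)/.64).round(1) for s in(-1,1)])
E
```

```text
-0.008 [array([306. ,  10.9]), array([485.,  11.])]
0 [array([301.2,   1.9]), array([490.,   2.])]
0.008 [array([295.8,  -8.1]), array([495.5,  -8. ])]
```

```bash

python3 -m crank '[[[0.03,0.03,0.7],0,-1],[[0,0,0.7],0,-1],[[0,0,0.7],0,-1],[[0,0,0.5],0,-1],[[0,0,0.2],0,-1],[[0,0,0],0,-1],[[0,0,0],0,-1]]' | sed -n '2,4p'
python3 -m crank '[[[0,0,0.1],0,-1],[[0,0,0.1],0,-1],[[0,0,0],0,-1]]' | sed -n '2,4p'
python3 -m crank '[[[0,0,0.08],0,-1],[[0,0,0.08],0,-1],[[0,0,0],0,-1]]' | sed -n '2,4p'
```

```text
tcp_pos: [0.6006, -0.004, 0.2069]
orientation: [0.0, 0.768, 0.64, 0.0]
contact_force: [0.4, -0.7, -0.5]
tcp_pos: [0.6004, -0.004, 0.2024]
orientation: [0.0, 0.768, 0.64, 0.0]
contact_force: [0.3, 0.3, -0.2]
tcp_pos: [0.6002, -0.004, 0.1989]
orientation: [-0.0, 0.768, 0.64, -0.0]
contact_force: [0.2, 0.4, -0.9]
```

```bash

python3 -m crank '[[[0,0,0.04],0,-1],[[0,0,0],0,-1],[[0,0,0],0,-1]]' | sed -n '2,4p'
python3 -m crank '[[[0,0,0],0,0.44],[[0,0,0],0,0.44],[[0,0,0],0,0.44],[[0,0,0],0,0.44]]'
python3 -m crank '[[[0,0,-0.4],0,0.44],[[0,0,-1],0,0.44],[[0,0,-1],0,0.44],[[0,0,-1],0,0.44],[[0,0,-1],0,0.44],[[0,0,-0.6],0,0.44],[[0,0,0],0,0.44]]' | sed -n '2p'
python3 -c "
from h import *
st()
for n in ('wrist','scene','top'):
  c=snap(n,n+'8')
i=np.hstack([cv2.resize(load('wrist8')['img'],(400,300)),cv2.resize(load('scene8')['img'][120:260,130:350],(400,300),interpolation=cv2.INTER_CUBIC)])
cv2.imwrite('pics/m8.png',i)"
```

```text
tcp_pos: [0.6004, -0.0041, 0.1985]
orientation: [0.0, 0.768, 0.64, 0.0]
contact_force: [-0.4, -0.2, -1.2]
t: 36.7
tcp_pos: [0.6004, -0.004, 0.1985]
orientation: [0.0, 0.768, 0.64, 0.0]
contact_force: [0.5, 0.7, 0.0]
grip_width: 0.0669
grasp_force: 0.0
tcp_pos: [0.6014, -0.0041, 0.3012]
t 37.4 tcp [ 0.6014 -0.0041  0.3012] yaw -10.35 w 0.0669 gf 0.0 F [ 0.7 -1.7  0.8]
```

View pics/m8.png

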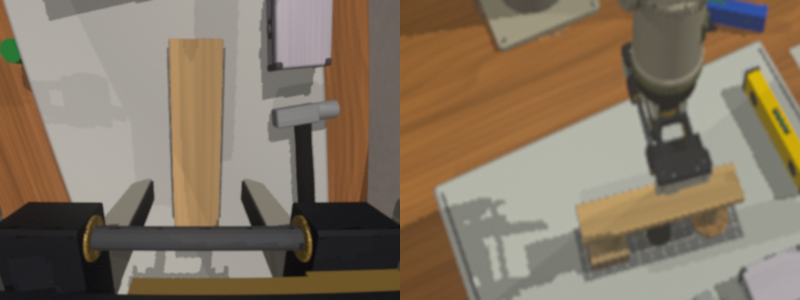

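```bash
python3 - <<'E'
from h import *
c=load('wrist8')
g=lambda u,v,z: px2w(c,u*.64-.18,v*.64-.18,z)
e=(g(336,78,.208)+g(446,78,.208))/2; print('far edge',e, 'expected',np.array([.6004,-.0043])+.125*np.array([.1808,.9835]))
l=g(344,440,.208);f=g(336,78,.208);print(np.degrees(np.arctan2(*(f-l)[[1,0]])))
to(.5464,.2455,.132,-90.7)
E
python3 -m crank '[[[1,-0.8,0],0,0.3],[[1,-0.8,0],0,0.3],[[1,-0.8,0],0,0.3],[[1,-0.8,0],0,0.3],[[1,-0.8,0],0,0.3],[[1,-0.8,0],0,0.3],[[1,-0.4,0],0,0.3],[[1,0,0],0,0.3]]' | sed -n '2p'
python3 -m crank '[[[1,0,0],0,0.3],[[1,0,0],0,0.3],[[1,0,0],0,0.3],[[0.5,0,0],0,0.3],[[0,0,0],1,0.3],[[0,0,0],1,0.3],[[0,0,0],1,0.3],[[0,0,0],1,0.3]]' | sed -n '2p'
python3 -m crank '[[[0,0,0],1,0.3],[[0,0,0],1,0.3],[[0,0,0],1,0.3],[[0,0,0],1,0.3],[[0,0,0],1,0.3],[[0,0,0],1,0.3],[[0,0,0],1,0.3],[[0,0,0],1,0.3]]' | sed -n '2p'
python3 -m crank '[[[0,0,0],1,0.3],[[0,0,0],1,0.3],[[0,0,0],1,0.3],[[0,0,0],1,0.3],[[0,0,0],1,0.3],[[0,0,0],0.5,0.3],[[0,0,0],0,0.3]]' | sed -n '2p'
python3 -c "
from h import *
to(.5464,.2455,.132,-90.7)
c=snap('wrist','w9'); cv2.imwrite('pics/w9b.png',cv2.resize(c['img'],(800,600),interpolation=cv2.INTER_CUBIC))"
```

```text
far edge [0.62239155 0.11740764 0.208     ] expected [0.623     0.1186375]
79.11524640255232
t 37.55 tcp [ 0.6    -0.004   0.2973] yaw -10.34 w 0.0668 gf 0.0 F [-0.1  0.5 -0.8]
 xy-shift units [ 1.179e+01 -4.880e+00  1.000e-02] z units [0.   0.01 8.26]
 turn units 17.53
tcp_pos: [0.5255, 0.173, 0.2972]
tcp_pos: [0.5391, 0.2404, 0.2973]
tcp_pos: [0.5391, 0.2403, 0.2973]
tcp_pos: [0.5391, 0.2404, 0.2975]
t 40.65 tcp [0.5391 0.2404 0.2975] yaw -90.61 w 0.0603 gf 0.0 F [-0.5  0.2  0.6]
 xy-shift units [ 0.36 -0.26 -0.  ] z units [ 0.01 -0.01  8.27]
 turn units 0.02
```

View pics/w9b.png

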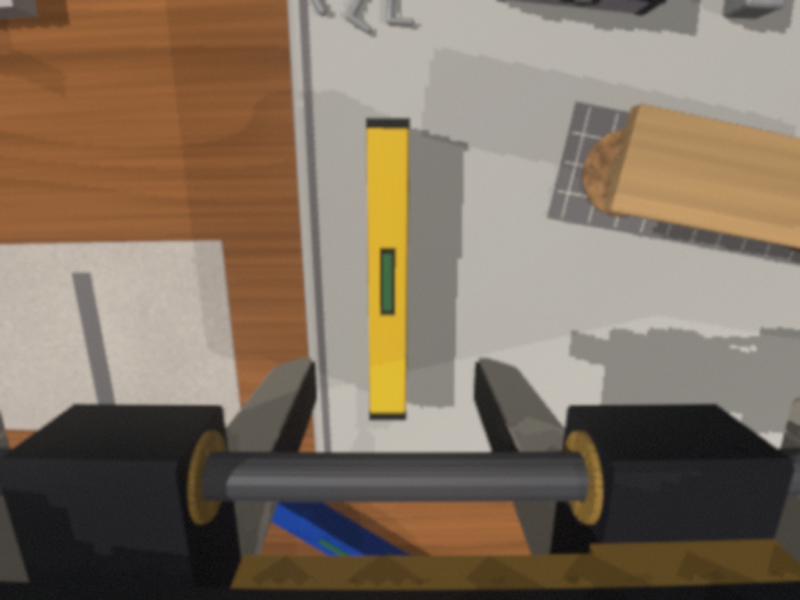

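The yellow level's top corners are (366,119), (410,119), (405,418), (369,418), and the board lies flat on the dowels.

```bash
python3 - <<'E'
from h import *
c=load('w9')
g=lambda u,v,z: px2w(c,u*.64-.18,v*.64-.18,z)
p=np.array([g(u,v,.162)[:2] for u,v in [(366,119),(410,119),(405,418),(369,418)]]); q=p.mean(0); print(p.round(4),q.round(4)); d=p[0]+p[1]-p[2]-p[3]; print(np.degrees(np.arctan2(d[1],d[0])),np.linalg.norm(d)/2,np.linalg.norm(p[0]-p[1]))
to(q[0],q[1],.132)
E
```

```text
[[0.6478 0.256 ]
 [0.6475 0.2296]
 [0.4478 0.2337]
 [0.4481 0.2594]] [0.5478 0.2447]
-1.0607124588236756 0.19976276014336183 0.02645476966810202
t 40.7 tcp [0.5391 0.2405 0.2976] yaw -90.52 w 0.0607 gf 0.0 F [0.6 0.1 0.9]
 xy-shift units [ 0.43 -0.21 -0.  ] z units [ 0.01 -0.    8.28]
```

```bash

python3 -m crank '[[[0.42,-0.22,0],0.08,0.15],[[0,0,1],0,0.15],[[0,0,1],0,0.15],[[0,0,1],0,0.15],[[0,0,1],0,0.15],[[0,0,1],0,0.15],[[0,0,1],0,0.15],[[0,0,1],0,0.15]]' 30 | sed -n '2p'
python3 -m crank '[[[0,0,1],0,0.15],[[0,0,0.28],0,0.15],[[0,0,0],0,0.15],[[0,0,0],0,-1],[[0,0,0],0,-1],[[0,0,0],0,-1],[[0,0,0],0,-1],[[0,0,0],0,-1]]'
python3 -m crank '[[[0,0,0],0,-1],[[0,0,0],0,-1],[[0,0,0],0,-1],[[0,0,0],0,-1]]'
```

```text
tcp_pos: [0.5482, 0.2454, 0.1574]
t: 42.3
tcp_pos: [0.5483, 0.2453, 0.1337]
orientation: [-0.0, 1.0, -0.008, 0.001]
contact_force: [-0.6, -0.4, 3.1]
grip_width: 0.0259
grasp_force: 30.0
t: 42.7
tcp_pos: [0.5483, 0.2453, 0.1337]
orientation: [-0.0, 1.0, -0.008, 0.001]
contact_force: [-1.0, -0.7, 5.0]
grip_width: 0.026
grasp_force: 30.0
```

```bash

python3 -m crank '[[[0,0,-0.5],0,-1],[[0,0,-1],0,-1],[[0,0,-1],0,-1],[[0,0,-1],0,-1],[[0,0,-1],0,-1],[[0,0,-1],0,-1],[[0,0,-1],0,-1],[[0,0,-1],0,-1]]' | sed -n '2p'
python3 -m crank '[[[0,0,-0.5],0,-1],[[0,0,0],-1,-1],[[0,0,0],-1,-1],[[0,0,0],-1,-1],[[0,0,0],-1,-1],[[0,0,0],-1,-1],[[0,0,0],-1,-1],[[0,0,0],-1,-1]]' | sed -n '2p'
python3 -m crank '[[[0,0,0],-1,-1],[[0,0,0],-1,-1],[[0,0,0],-1,-1],[[0,0,0],-1,-1],[[0,0,0],-1,-1],[[0,0,0],-1,-1],[[0,0,0],-1,-1],[[0,0,0],-1,-1]]' | sed -n '2p'
python3 -m crank '[[[0,0,0],-1,-1],[[0,0,0],-1,-1],[[0,0,0],-0.55,-1],[[0,0,0],0,-1],[[0,0,0],0,-1]]'
python3 -c "
from h import *
to(.6002,-.0048,.2225,-10.6)"
```

```text
tcp_pos: [0.5474, 0.2451, 0.2836]
tcp_pos: [0.5474, 0.2451, 0.2921]
tcp_pos: [0.5475, 0.2451, 0.2921]
t: 45.6
tcp_pos: [0.5476, 0.2451, 0.2924]
orientation: [-0.0, 0.769, 0.639, -0.0]
contact_force: [-0.4, 0.0, -1.3]
grip_width: 0.0257
grasp_force: 30.0
t 45.6 tcp [0.5476 0.2451 0.2924] yaw -10.57 w 0.0257 gf 30.0 F [-0.4  0.  -1.3]
 xy-shift units [-11.8    4.88   0.  ] z units [0.   0.   3.49]
 turn units 0.01
```

```bash

python3 -m crank '[[[-0.5,0.2,0],0,-1],[[-1,0.4,0],0,-1],[[-1,0.4,0],0,-1],[[-1,0.4,0],0,-1],[[-1,0.4,0],0,-1],[[-1,0.4,0],0,-1],[[-1,0.4,0],0,-1],[[-1,0.4,0],0,-1]]' | sed -n '2p'
python3 -m crank '[[[-1,0.45,0],0,-1],[[-1,0.45,0],0,-1],[[-1,0.45,0],0,-1],[[-1,0.5,0],0,-1],[[-0.3,0.03,0],0,-1],[[0,0,0],0,-1],[[0,0,0],0,-1],[[0,0,0],0,-1]]' | sed -n '2p'
python3 -c "
from h import *
to(.6002,-.0048,.2225,-10.6)
c=snap('wrist','w10'); cv2.imwrite('pics/w10b.png',cv2.resize(c['img'],(640,480),interpolation=cv2.INTER_CUBIC))"
```

```text
tcp_pos: [0.5796, 0.0851, 0.2928]
tcp_pos: [0.6007, -0.0038, 0.2929]
t 47.2 tcp [ 0.6007 -0.0038  0.2929] yaw -10.44 w 0.0261 gf 30.0 F [-1.4 -0.3 -1.3]
 xy-shift units [-0.05 -0.01 -0.  ] z units [-0.    0.    3.52]
 turn units 0.03
```

View pics/w10b.png

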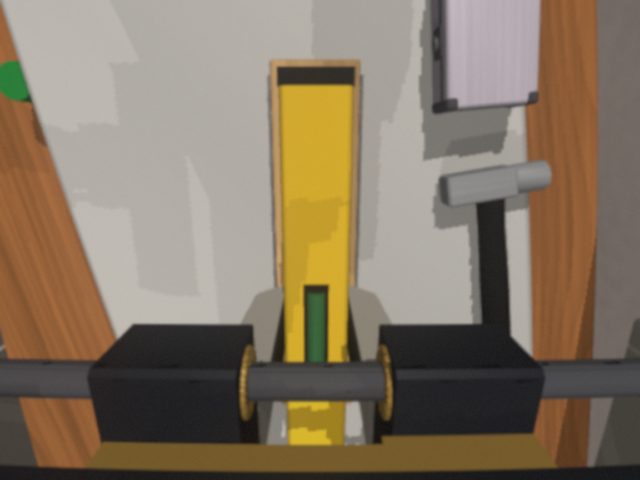

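The level is aligned and centred over the board (centre columns near 316 for both). Lowering slowly.

```bash

python3 -m crank '[[[-0.04,0,0.7],0.02,-1],[[0,0,0.8],0,-1],[[0,0,0.8],0,-1],[[0,0,0.6],0,-1],[[0,0,0.3],0,-1],[[0,0,0.1],0,-1],[[0,0,0],0,-1],[[0,0,0],0,-1]]' | sed -n '2,4p'
python3 -m crank '[[[0,0,0.08],0,-1],[[0,0,0.04],0,-1],[[0,0,0],0,-1],[[0,0,0],0,-1]]' | sed -n '2,4p'
```

```text
tcp_pos: [0.6012, -0.0055, 0.2277]
orientation: [0.001, 0.769, 0.639, 0.001]
contact_force: [-0.3, -0.8, -1.4]
tcp_pos: [0.6007, -0.0054, 0.2245]
orientation: [0.0, 0.769, 0.639, 0.0]
contact_force: [0.1, 0.2, -0.4]
```

```bash

python3 -m crank '[[[0,0,0.06],0,-1],[[0,0,0.04],0,-1],[[0,0,0],0,-1],[[0,0,0],0,-1]]' | sed -n '2,4p'
python3 -m crank '[[[0,0,0.03],0,-1],[[0,0,0],0,-1],[[0,0,0],0,-1]]' | sed -n '2,4p'
```

```text
tcp_pos: [0.6007, -0.0054, 0.2224]
orientation: [-0.0, 0.769, 0.639, -0.0]
contact_force: [0.2, -0.6, -2.3]
tcp_pos: [0.6007, -0.0054, 0.2219]
orientation: [0.0, 0.769, 0.639, -0.0]
contact_force: [-0.3, 0.4, -1.6]
```

Height matches contact (0.2217 expected), so I'll release, retreat and check.

```bash

python3 -m crank '[[[0,0,0],0,0],[[0,0,0],0,0],[[0,0,0],0,0],[[0,0,0],0,0],[[0,0,0],0,0]]' | sed -n '2,5p'
python3 -m crank '[[[0,0,-0.4],0,0],[[0,0,-0.8],0,0],[[0,0,-1],0,0],[[0,0,-1],0,0],[[0,0,-1],0,0],[[0,0,-1],0,0],[[0,0,-1],0,0],[[0,0,0],0,0]]' | sed -n '2p'
python3 -c "
from h import *
st()
for n in ('wrist','scene'):
  c=snap(n,n+'11')
i=np.hstack([cv2.resize(load('wrist11')['img'],(400,300)),cv2.resize(load('scene11')['img'][120:260,170:390],(400,300),interpolation=cv2.INTER_CUBIC)])
cv2.imwrite('pics/m11.png',i)"
```

```text
tcp_pos: [0.6008, -0.0054, 0.2219]
orientation: [0.0, 0.769, 0.639, 0.0]
contact_force: [0.1, -0.1, -0.3]
grip_width: 0.0465
tcp_pos: [0.6021, -0.0055, 0.3513]
t 50.45 tcp [ 0.6021 -0.0055  0.3513] yaw -10.58 w 0.0463 gf 0.0 F [ 0.3 -0.2  0.5]
```

View pics/m11.png

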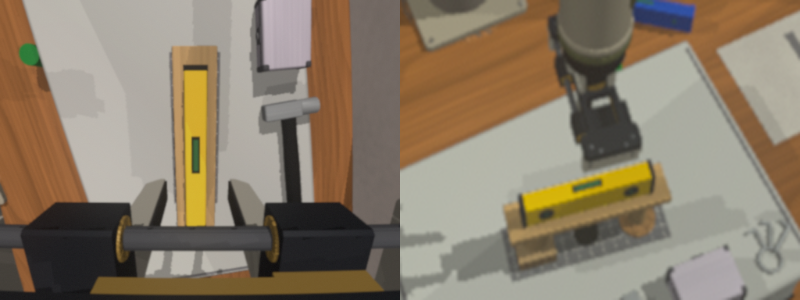

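The level stands upright on the board with dowels and foot in place. One quick numeric check of the centring, then I'll hand in.

```bash
python3 - <<'E'
from h import *
c=load('wrist11')
g=lambda u,v,z: px2w(c,u*1.28-.0,v*1.28-.0,z)
b=(g(172,46,.208)+g(217,46,.208))/2; l=(g(184,66,.25)+g(207,66,.25))/2
d=np.array([.182,.983,0]); n=np.array([.983,-.182,0]); print('along (want .025)',(b-l)@d,'across',(b-l)@n)
m=np.array([.6005,-.0047,0]); print('board end from mid (want .125)',(b-m)@d,(b-m)@n)
if abs((b-l)@d-.025)<.01 and abs((b-l)@n)<.008: print(arm.close_job())
E
```

```text
along (want .025) 0.026769047986592943 across -0.001027616568125195
board end from mid (want .125) 0.12400807237078433 4.965441625263813e-05
the job is handed in; nothing more can be done
None
```

The riser shelf is built and handed in at about 50 s: both dowels and the foot are in place, the board lies across the dowels, the level stands on it within 2 mm of centre by the last camera check, and the hammer, hex keys and case were not touched. The final verdict was not shown to me.

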